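# Run the wing nut onto a food processor's slicing-disc spindle

## Robot

A 6-joint arm with a two-finger parallel gripper is mounted at the origin on a cart in front of the work surface, level with it; the furniture and walls round the work are solid. World frame = base frame: x ahead of the robot, y to its left, z up, the work surface at z = 0. Lengths are in m, angles in rad, forces in N, time in s.
With the tool pointing down it reaches from about 0.325 to 0.9 m from the base axis. Payload 6.1 kg.
Tool frame: the origin (TCP) lies midway between the tips of the shut fingers; the grasp point (between the pads) lies 19 mm behind it; z points along the fingers, y is the line along which they close (so a half turn about z gives the same grasp; the last joint's range is limited). The gripper opens to 85 mm and grips with 20 to 120 N. Pads are 22 mm wide; open, the fingers measure 114 mm over their backs; the gripper's body (76 mm by 85 mm) begins 54 mm behind the grasp point. The pads swing forward as they close: fully open they stand 13 mm farther back than shut.
Start: joints at [1.166, 0.22, 1.526, -0, 1.395, -0.126], TCP at [0.172, 0.601, 0.231] pointing down, gripper open.
Joint ranges: [-2.98, 2.98], [-0.91, 2.08], [0.09, 2.57], [-1.24, 4.39], [0.2, 2.65], [-2.68, 2.68]. Speed limits (rad/s): [2.57, 2.57, 3.01, 3.14, 3.14, 3.14].

## Interface

Orientations are given as [roll, pitch, yaw] about the fixed x, y, z axes, in that order (R = Rz(yaw) Ry(pitch) Rx(roll)).
In Python, from plant import movep, move_l, set_joints, gripper_to, hold, inverse_kinematics, observe, get_image, get_calibration, Unreachable, job_done gives the robot as it stands. Calls block until the motion is done:
- movep(position, orientation): joint-space move of the TCP to a pose.
- move_l(position, feed=0.15, rotation=None, max_force=None): straight line of the TCP; rotation=None keeps the orientation; feed is the mean speed in m/s. With max_force (N) it stops when the force on the tool has changed by that much, and returns True; else False.
- set_joints(angles): joint-space move.
- gripper_to(opening, f_grip=None): finger opening in m; f_grip is the grip in N (None keeps the last); returns when the fingers have stopped.
- hold(seconds).
- inverse_kinematics(position, orientation): joint angles nearest the present ones, or None.
- observe(): the state.
- get_image(name): name is "scene" or "top" or "wrist"; returns (picture, depth): 384x512x3 uint8, red, green, blue; 384x512 float32, m along the optical axis (not along the pixel's ray), 0 where there is no reading.
- get_calibration(name): a dict with "intrinsics" (3x3 intrinsics, pixels), "world_from_camera" (4x4, takes a point from camera to world coordinates). Camera axes: x right, y down, z forward; pixel columns grow to the right and rows downward; lengths in m; the calibration is good to about 2 mm. A picture is of the moment at which its call begins: read the wrist's pose just before it. get_calibration takes no time and is no camera call; for the wrist camera it gives the pose at the moment of the call.
A pose or a line that the arm cannot do raises Unreachable and nothing moves.
- job_done(): hands the job in; it is judged then, once.
The state is a dict: "time_s": time; "q": joint angles; "joint_velocities": joint speeds; "joint_torque": joint torques, N m; "eef_pos": TCP position; "tcp_rot": TCP orientation; "ft_force": force on the tool from outside, world axes, zero at the start; "torque": the same for the moment, N m; "opening": finger opening in m; "grasp_force": force on a finger pad.
Only numpy, scipy, OpenCV 4.12 (cv2) and the standard library are available. Lean on these libraries where they do the work, as an engineer would, in place of code of your own. Each camera call takes 0.05 s, during which the arm holds its last target. There are 200 camera calls.

## Task

The red wing nut that locks the slicing disc is only resting on top of the spindle's thread. Without lifting it off, turn it backward (anticlockwise from above) until you feel it drop into the thread start, then turn it forward (clockwise) until it is fully home on the grey flange, and let go. Use a light hand: the spindle must not be dragged round with the nut, and the jam jar, cup and peeler are to stay where they are.

Things in the scene. Friction and masses are not known exactly. Their poses are not given: they have to be found in the camera images.
- wing (a point): centre of the wing (grip bar) on the red plastic nut: an upright bar 54 mm long (this point's x axis), 12 mm thick (y), 28 mm high, standing on the nut's closed cap; this point is 13 mm above the cap and 14 mm below the bar's top edge. While the nut rests on the thread it is 53 mm above seat, dropped into a thread start 45 mm, fully home 38.5 mm.
- rim (a point): centre of the nut's open lower rim, 38.5 mm under wing. The nut (about 90 g) is a cup 68 mm across and 24.5 mm high, open below; three 5 mm pins inside, just above this rim, run in the thread. It starts loose and level, pins on the thread's flat top, with about 2 mm play sideways.
- seat (a point): fixed point on the spindle's axis at the top of its grey flange (84 mm across), 63 mm above the worktop, z up. Home means that the nut's rim lies on this flange. From a thread start, turning clockwise by 60 to 80 degrees lets the nut down the last 6.5 mm along the sloping thread; 15 to 20 degrees further it meets an end wall.
- thread_top (a point): fixed point on the axis, 15 mm above seat, level with the flat thread top. Three starts, 120 degrees apart, hidden at an unknown angle: 15 to 75 degrees of anticlockwise turn brings the pins to them and the nut drops 8 mm if let down; some 20 degrees further an end wall stops it. Clockwise before the drop only meets the wall.
- dot (a point): red dot (6 mm) on the rim of the spindle's flange, 38.5 mm off the axis: it shows whether the spindle is dragged round. The spindle has a friction coupling that slips at about 0.25 N m, so turning on against a wall, or turning while pressing down by more than about 8 N, drags it along.
- processor: round white food processor base, fixed, 170 mm across, 55 mm high, with a steel slicing disc (160 mm across) on top, under the spindle's flange; origin at the centre of its underside
- jam_jar: jam jar with yellow lid, 65 mm across, 85 mm high, loose; origin at the centre of its underside
- espresso_cup: small green and white cup with a handle, 60x87x50 mm, loose; origin at the centre of its underside
- peeler: black-handled vegetable peeler, 170 mm long, lying flat, loose; origin at the centre of its underside

How it is judged:
By the outcome, as a careful person would: the job done as asked, in the order asked, and still so for the second after the job is handed in, with the robot touching nothing.
It also fails if it takes over 69 s, if anything falls off the work surface, if the arm or the gripper's body presses on something with over 40 N, if the wrist force passes 120 N, or if a joint passes its speed limit or range.

## Working session

There is one attempt and no reset: what is moved stays moved. The work goes in short steps, each a Python script; the robot and the scene stay as the last script left them, time stands still between calls to the robot, and variables do not carry over. Pictures are saved under pics/ and viewed, at most 10 in all, crops included, and the job is handed in when it is done.

```bash
mkdir -p pics; cat > h.py <<'E'
import numpy as np, cv2
from plant import *
def snap(name):
    c=get_calibration(name); im,d=get_image(name)
    K=np.array(c["intrinsics"]);T=np.array(c["world_from_camera"])
    v,u=np.mgrid[:384,:512]
    P=np.stack([(u-K[0,2])/K[0,0]*d,(v-K[1,2])/K[1,1]*d,d],-1)@T[:3,:3].T+T[:3,3]
    P[d==0]=np.nan
    return im,P
E
python3 - <<'E'
from h import *
a=[]
for n in("top","scene"):
    im,P=snap(n); np.savez(n,im=im,P=P); a.append(im[:,:,::-1])
    h=cv2.cvtColor(im,cv2.COLOR_RGB2HSV)
    m=((h[...,0]<8)|(h[...,0]>172))&(h[...,1]>130)&(h[...,2]>70)
    k,l,s,c=cv2.connectedComponentsWithStats(m.astype(np.uint8))
    for i in range(1,k):
        if s[i,4]>3: print(n,s[i],c[i],np.nanmedian(P[l==i],0),np.nanmax(P[l==i][:,2]))
cv2.imwrite("pics/a.png",cv2.resize(np.hstack(a),(800,300),interpolation=cv2.INTER_AREA))
o=observe();print(o)
E
```

```text
top [200 180  24  25 471] [211.49044586 191.75159236] [0.49045189 0.0846822  0.10299241] 0.13946921823017888
top [265 329  19  55 553] [275.10307414 350.64195298] [ 0.04403837 -0.07640382  0.01254586] 0.32309799269120965
top [213 330  33  54 789] [223.33713561 349.28136882] [0.05521929 0.07628729 0.01274107] 0.020800837768095937
top [237 362  37  18  62] [254.51612903 372.24193548] [ 0.0841189  -0.02509734  0.3625902 ] 0.37037575525974187
top [231 366  32  18  93] [245.5483871  375.88172043] [ 0.07723571 -0.00615258  0.36688905] 0.3757121175069471
top [223 370  25  14 163] [232.7791411 378.9202454] [0.06663914 0.02255674 0.34885934] 0.3724869072629695
scene [   0   31   94  108 6718] [38.4513248  79.45891634] [-0.03755742  0.07252194  0.74656601] 0.7697546168551088
scene [175 103  28  16 233] [189.04291845 110.86695279] [0.8302919  0.25586044 0.09821431] 0.10912391363577878
scene [193 130   3   2   4] [194.   130.25] [0.81367496 0.22695708 0.03611521] 0.036353570113465516
scene [193 171  23  29 449] [203.86191537 187.28953229] [0.47708299 0.08100945 0.09882733] 0.12897371911087685
sc
[... 814 characters left out ...]
s': 0.1, 'q': array([ 1.16591371e+00,  2.21133235e-01,  1.52748579e+00,  5.52419450e-06,
        1.39466994e+00, -1.26116575e-01]), 'joint_velocities': array([-1.05139126e-03, -3.35893660e-03, -1.18279894e-03,  4.99432617e-04,
        2.37940277e-06,  3.44696896e-04]), 'joint_torque': array([ 2.51125835e-03, -4.98247039e+01, -3.90543973e+01, -9.40986638e-05,
        5.75747996e-03,  1.29924129e-05]), 'eef_pos': array([0.17178362, 0.60038074, 0.23032308]), 'tcp_rot': array([-3.13991050e+00, -2.18759932e-04,  2.86282546e+00]), 'ft_force': array([ 0.76306518, -0.2963078 ,  0.51113776]), 'torque': array([ 0.03197681,  0.00441507, -0.00974396]), 'grasp_force': 0.0, 'opening': 0.08578021878497434}
```

View pics/a.png

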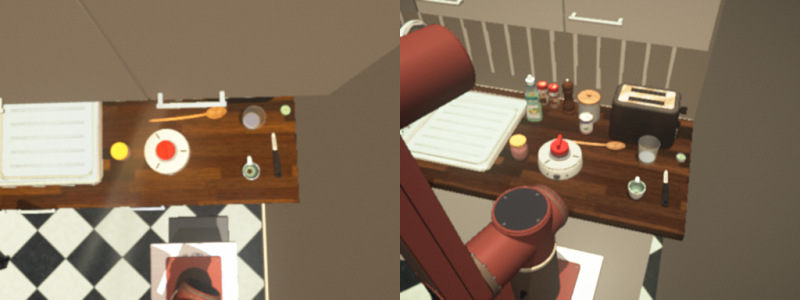

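The top view (half scale) shows the nut at about (166,150), the jar at (119,151), the cup at (251,168) and the peeler at (276,155). Next I'll look at the nut from close up with the wrist camera.

```bash
python3 - <<'E'
from h import *
d=np.load("top.npz");P=d["P"];c=P[100,170:300:40];print(c)
from itertools import product
for yaw in np.arange(-3,3.2,.5):
    q=inverse_kinematics([.49,.085,.15],[np.pi,0,yaw]); print(round(yaw,1),None if q is None else np.round(q,2))
c=get_calibration("wrist");T=np.array(c["world_from_camera"]);o=observe()
print(T,c["intrinsics"])
movep([.42,.085,.30],[np.pi,0,2.86-np.pi if 0 else 2.86])
hold(.2)
im,P=snap("wrist");np.savez("w1",im=im,P=P)
cv2.imwrite("pics/w1.png",im[:,:,::-1])
print(observe()["q"],observe()["time_s"])
E
```

```text
[[ 0.57547404  0.07924187  0.68507448]
 [ 0.57535663  0.02046347  0.67898761]
 [ 0.57498211 -0.0392237   0.67367413]
 [ 0.57488704 -0.09972647  0.66732107]]
-3.0 [ 0.01 -0.01  1.94  0.    1.22 -1.7 ]
-2.5 [ 0.01 -0.01  1.94  0.    1.22 -2.2 ]
-2.0 None
-1.5 None
-1.0 [ 0.01 -0.01  1.94 -0.    1.22  2.58]
-0.5 [ 0.01 -0.01  1.94 -0.    1.22  2.08]
0.0 [ 0.01 -0.01  1.94 -0.    1.22  1.58]
0.5 [ 0.01 -0.01  1.94 -0.    1.22  1.08]
1.0 [ 0.01 -0.01  1.94 -0.    1.22  0.58]
1.5 [ 0.01 -0.01  1.94 -0.    1.22  0.08]
2.0 [ 0.01 -0.01  1.94  0.    1.22 -0.42]
2.5 [ 0.01 -0.01  1.94  0.    1.22 -0.92]
3.0 [ 0.01 -0.01  1.94  0.    1.22 -1.42]
[[ 0.27449051  0.91382777  0.29928876  0.0937805 ]
 [ 0.96158914 -0.26049044 -0.08655086  0.62145244]
 [-0.00113072  0.31155021 -0.95022902  0.37216708]
 [ 0.          0.          0.          1.        ]] [[287.83342397   0.         258.30383269]
 [  0.         287.83342397 194.46014627]
 [  0.           0.           1.        ]]
[ 1.61997717e-02 -3.06998465e-01  1.90933239e+00  4.21463221e-05
  1.53944739e+00 -1.27388717e+00] 2.425
```

View pics/w1.png

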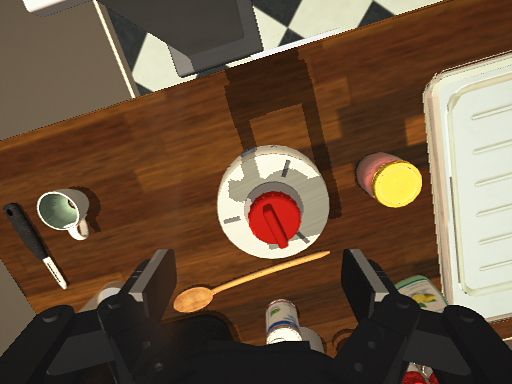

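The wrist picture shows the nut at about (275,218) with its bar running from (265,208) to (283,245). It is clear of the jar at (395,185).

```bash
cat >> h.py <<'E'
def red(im):
    h=cv2.cvtColor(im,cv2.COLOR_RGB2HSV)
    return ((h[...,0]<10)|(h[...,0]>170))&(h[...,1]>120)&(h[...,2]>60)
def wing(im,P,zmin=.122,c=(.49,.085)):
    near=np.hypot(P[...,0]-c[0],P[...,1]-c[1])<.06
    b=P[near&red(im)&(P[...,2]>zmin)]
    (cx,cy),(w,h),a=cv2.minAreaRect((b[:,:2]*1e3).astype(np.float32))
    u=np.linalg.svd(b[:,:2]-b[:,:2].mean(0))[2][0]
    return np.array([cx,cy])/1e3,b.mean(0),(w,h),np.degrees(np.arctan2(u[1],u[0]))%180,np.percentile(b[:,2],[5,50,95]),len(b)
E
python3 - <<'E'
from h import *
d=np.load("w1.npz");im,P=d["im"],d["P"]
for z in(.108,.115,.122): print(wing(im,P,z))
m=np.hypot(P[...,0]-.49,P[...,1]-.085)<.06
print(np.histogram(P[m][:,2],bins=np.arange(.03,.14,.004)))
def circ(b):
    A=np.c_[2*b[:,:2],np.ones(len(b))];s=np.linalg.lstsq(A,(b[:,:2]**2).sum(1),rcond=None)[0];return s[:2],np.sqrt(s[2]+s[:2]@s[:2])
cap=P[m&red(im)&(P[...,2]>.094)&(P[...,2]<.107)]
hull=cv2.convexHull((cap[:,:2]*1e3).astype(np.float32))
print("cap",cv2.minEnclosingCircle(hull))
for lo,hi in((.045,.061),(.061,.068)):
    s=P[(np.hypot(P[...,0]-.49,P[...,1]-.085)<.095)&(P[...,2]>lo)&(P[...,2]<hi)]
    print(lo,len(s),cv2.minEnclosingCircle((s[:,:2]*1e3).astype(np.float32)))
cv2.imwrite("pics/w1c.png",cv2.resize(im[135:270,205:345,::-1],None,fx=4,fy=4,interpolation=cv2.INTER_CUBIC))
E
```

```text
(array([0.4892424 , 0.08581244]), array([0.48591305, 0.08621161, 0.12542221]), (53.30122375488281, 12.251474380493164), np.float64(9.810089952492618), array([0.11251591, 0.12737096, 0.12874769]), 497)
(array([0.4892424 , 0.08581244]), array([0.48658545, 0.08614338, 0.12638235]), (53.30122375488281, 12.251474380493164), np.float64(9.743496830632623), array([0.1178009 , 0.12745649, 0.12876656]), 465)
(array([0.48934818, 0.08581704]), array([0.48749741, 0.08589234, 0.12733769]), (53.08635711669922, 12.229562759399414), np.float64(9.734877138712887), array([0.12485122, 0.12762008, 0.12885466]), 416)
(array([   0,    0,    0,    0,    0,    0,  799, 1751,  410,    0,    0,
          1,   36,   49,   46,   46,  106, 1320,  126,   23,   26,   26,
         24,   54,  367,    0,    0]), array([0.03 , 0.034, 0.038, 0.042, 0.046, 0.05 , 0.054, 0.058, 0.062,
       0.066, 0.07 , 0.074, 0.078, 0.082, 0.086, 0.09 , 0.094, 0.098,
       0.102, 0.106, 0.11 , 0.114, 0.118, 0.122, 0.126, 0.13 , 0.134,
       0.138]))
cap ((489.80120849609375, 86.02731323242188), 35.183677673339844)
0.045 6370 ((489.96978759765625, 85.75205993652344), 80.6478500366211)
0.061 664 ((492.5015869140625, 82.14043426513672), 68.0936279296875)
```

View pics/w1c.png

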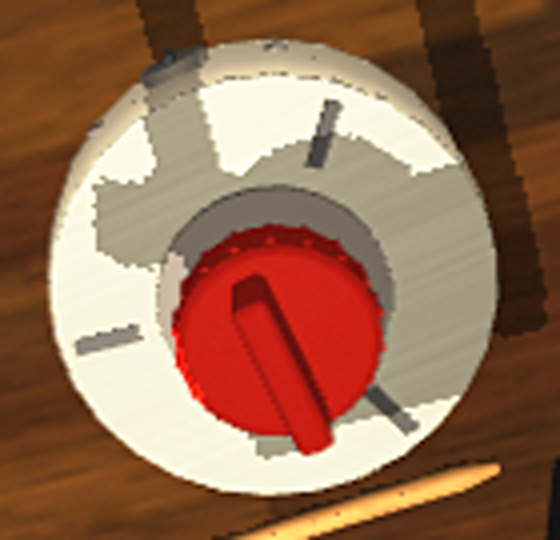

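The disc centre at (0.4900, 0.0858) and the wing at (0.4893, 0.0858), angle 9.8°, agree. The flange dot isn't visible from here. I'll move above the nut with the grasp yaw and measure from the opposite side, so camera bias cancels out.

```bash
python3 - <<'E'
from h import *
movep([.4895,.0858,.20],[np.pi,0,np.radians(9.8)])
gripper_to(.04,20)
hold(.2)
im,P=snap("wrist");np.savez("w2",im=im,P=P)
print(wing(im,P,.115));
s=P[(np.hypot(P[...,0]-.49,P[...,1]-.085)<.095)&(P[...,2]>.05)&(P[...,2]<.061)]
print(len(s),cv2.minEnclosingCircle((s[:,:2]*1e3).astype(np.float32)))
k,l,st,c=cv2.connectedComponentsWithStats(red(im).astype(np.uint8))
for i in range(1,k):
    if st[i,4]>5: print(st[i],np.nanmedian(P[l==i],0))
cv2.imwrite("pics/w2.png",im[:,:,::-1])
o=observe();print(o["q"],o["eef_pos"],o["time_s"],o["opening"],o["ft_force"])
E
```

```text
(array([0.49091165, 0.08531325]), array([0.49273435, 0.08573606, 0.12724753]), (52.856407165527344, 11.524855613708496), np.float64(9.595894337060912), array([0.12480384, 0.12766777, 0.12890619]), 974)
12750 ((489.5, 85.53108215332031), 79.9949722290039)
[  86  118   55   58 1148] [0.50727101 0.22499849 0.05117807]
[255 141   7   7  36] [0.52785515 0.09206856 0.06286035]
[ 219  150   78   84 4650] [0.49514056 0.08685228 0.10110078]
[ 1.47112426e-02 -6.41728407e-02  1.88822715e+00 -1.07353461e-06
  1.31756896e+00  1.41441678e+00] [0.48948475 0.08580961 0.19999292] 5.475 0.04030704256200309 [ 0.0599887   0.95788693 -0.16341731]
```

View pics/w2.png

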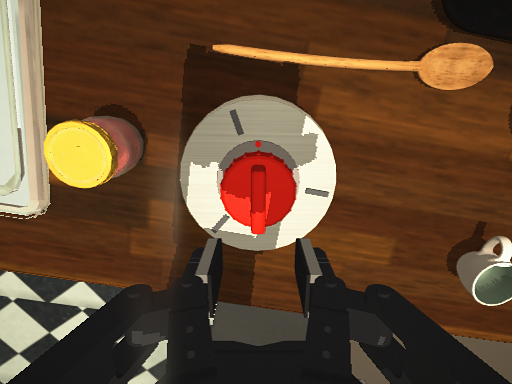

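The wrist picture shows the nut at (258,190), with the bar aligned to the tool. The red dot at (258,144) is at (0.5279, 0.0921), an angle of 9.6°. Next: descend, close loosely around the bar so the nut can drop freely, and turn in small anticlockwise steps.

```bash
cat >> h.py <<'E'
C=np.array([.4898,.0857])
def chk(tag=""):
    im,P=snap("wrist"); r=red(im)&(np.hypot(P[...,0]-C[0],P[...,1]-C[1])<.05)
    z=P[...,2]; cap=P[r&(z>.075)&(z<.108)]; dot=P[r&(z<.07)]
    h,e=np.histogram(cap[:,2],np.arange(.075,.109,.001)); zc=cap[np.abs(cap[:,2]-e[h.argmax()]-.0005)<.002][:,2].mean()
    da=np.degrees(np.arctan2(*(dot.mean(0)[:2]-C)[::-1])) if len(dot)>5 else None
    o=observe(); print(tag,"cap %.4f top %.4f"%(zc,np.nanpercentile(z[r],98)),"dot",da and round(da,1),len(dot),"F",np.round(o["ft_force"],1),"Tz %.3f"%o["torque"][2],"grip",round(o["grasp_force"],1),"op %.4f t %.2f"%(o["opening"],o["time_s"]),flush=True)
    return zc,im
def turn(deg):  # anticlockwise positive
    q=observe()["q"].copy(); q[5]-=np.radians(deg); set_joints(q)
E
python3 - <<'E'
from h import *
chk("before")
print(move_l([C[0],C[1],.107],feed=.06,rotation=[np.pi,0,np.radians(9.7)],max_force=5))
chk("down")
gripper_to(.014,20)
zc,im=chk("closed"); print(observe()["eef_pos"])
cv2.imwrite("pics/c.png",im[:,:,::-1])
turn(4);z,im=chk("+4"); 
E
```

```text
before cap 0.1010 top 0.1286 dot 24.3 56 F [0.1 0.9 0.2] Tz 0.059 grip 0.0 op 0.0400 t 5.53
False
down cap 0.1009 top 0.1286 dot 11.7 83 F [-0.4 -0.4  0.1] Tz -0.002 grip 0.0 op 0.0401 t 7.28
closed cap 0.1008 top 0.1287 dot 11.7 87 F [ 0.6  0.4 -0.1] Tz 0.036 grip 0.0 op 0.0140 t 7.69
[0.48981197 0.08570365 0.10703005]
+4 cap 0.1008 top 0.1287 dot 12.3 89 F [-0.5 -0.1 -0.4] Tz 0.014 grip 0.1 op 0.0141 t 7.99
```

View pics/c.png

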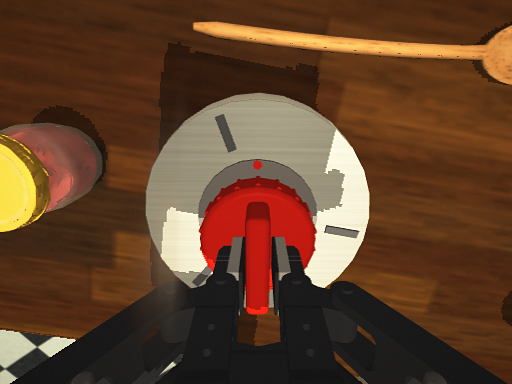

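The fingers straddle the bar loosely at (257,265) and the dot at (257,164) is visible. Now I'll turn anticlockwise and watch the cap height.

```bash
sed -i 's/dot=P\[r&(z<.07)\]/dot=P[r\&(z<.066)\&(z>.055)\&(np.hypot(P[...,0]-C[0],P[...,1]-C[1])>.0355)]/' h.py
python3 - <<'E'
from h import *
tot=4
while tot<84:
    turn(4);tot+=4; hold(.15); z,im=chk(tot)
    if z<.097 or abs(observe()["torque"][2])>.15: break
cv2.imwrite("pics/d.png",im[:,:,::-1])
E
```

```text
8 cap 0.1008 top 0.1287 dot 10.3 76 F [ 0.5 -0.   0.1] Tz -0.006 grip 0.0 op 0.0140 t 8.44
12 cap 0.1008 top 0.1286 dot 9.4 70 F [-0.6  0.1  0.1] Tz -0.020 grip 0.0 op 0.0140 t 8.89
16 cap 0.1008 top 0.1287 dot 10.2 72 F [0.3 0.2 0.2] Tz 0.020 grip 0.0 op 0.0143 t 9.34
20 cap 0.1008 top 0.1287 dot 9.4 74 F [ 0.4  0.1 -0.3] Tz -0.046 grip 0.0 op 0.0141 t 9.79
24 cap 0.1008 top 0.1287 dot 11.0 74 F [0.5 0.1 0.1] Tz 0.041 grip 0.0 op 0.0141 t 10.24
28 cap 0.1008 top 0.1287 dot 10.8 75 F [-0.8  0.4  0. ] Tz 0.004 grip 0.0 op 0.0138 t 10.69
32 cap 0.1008 top 0.1287 dot 11.2 78 F [0.2 0.4 0.2] Tz 0.036 grip 0.0 op 0.0139 t 11.14
36 cap 0.1007 top 0.1287 dot 10.5 73 F [ 0.3  0.4 -0.1] Tz 0.034 grip 0.0 op 0.0139 t 11.59
40 cap 0.1008 top 0.1287 dot 10.0 73 F [ 0.3 -1.1  0.4] Tz -0.022 grip 0.0 op 0.0142 t 12.04
44 cap 0.1007 top 0.1286 dot 10.0 71 F [-0.1 -0.   0. ] Tz -0.003 grip 0.0 op 0.0138 t 12.49
48 cap 0.0928 top 0.1207 dot 12.2 75 F [ 0.3  1.  -0.8] Tz -0.014 grip 0.0 op 0.0139 t 12.94
```

It dropped 8 mm between 44° and 48° and the dot didn't move. I'll follow it down by 7 mm and turn clockwise.

```bash
python3 - <<'E'
from h import *
move_l([C[0],C[1],.100],feed=.05,max_force=4)
chk("low")
tot=0;home=0
while tot<110:
    turn(-4);tot+=4; hold(.15); z,im=chk(-tot)
    home+=z<.0866
    if home>=2 or abs(observe()["torque"][2])>.15: break
cv2.imwrite("pics/e.png",im[:,:,::-1])
E
```

```text
low cap 0.0928 top 0.1206 dot 10.1 79 F [ 0.5  0.  -0.7] Tz -0.039 grip 0.0 op 0.0139 t 13.28
-4 cap 0.0928 top 0.1206 dot 13.2 79 F [ 0.9 -0.2 -0.1] Tz -0.014 grip 0.1 op 0.0141 t 13.73
-8 cap 0.0928 top 0.1206 dot 9.4 81 F [0.6 0.4 0.4] Tz -0.002 grip 0.0 op 0.0143 t 14.18
-12 cap 0.0926 top 0.1205 dot 13.4 84 F [-1.  -0.4 -0.1] Tz -0.007 grip 0.0 op 0.0138 t 14.63
-16 cap 0.0922 top 0.1200 dot 14.6 78 F [-0.2 -0.5 -0.2] Tz 0.004 grip 0.0 op 0.0142 t 15.08
-20 cap 0.0916 top 0.1195 dot 14.1 84 F [ 0.2 -0.5 -0.4] Tz 0.044 grip 0.0 op 0.0144 t 15.53
-24 cap 0.0912 top 0.1190 dot 10.9 80 F [ 0.5  0.6 -0.6] Tz 0.006 grip 0.0 op 0.0139 t 15.98
-28 cap 0.0907 top 0.1185 dot 13.8 83 F [0.9 0.1 1.2] Tz -0.004 grip 0.0 op 0.0144 t 16.43
-32 cap 0.0903 top 0.1181 dot 13.2 81 F [0.6 0.1 0.4] Tz -0.010 grip 0.0 op 0.0144 t 16.88
-36 cap 0.0897 top 0.1176 dot 12.8 82 F [ 0.4  0.9 -1.2] Tz -0.017 grip 0.0 op 0.0139 t 17.33
-40 cap 0.0893 top 0.1171 dot 14.6 81 F [-0.3 -0.8  0.7] Tz 0.011 grip 0.0 op 0.0143 t 17.78
-44 cap 0.0887 top 0.1167 dot 15.3 85 F [-0.4 -0.1 -0. ] Tz 0.005 grip 0.0 op 0.01
[... 422 characters left out ...]
 [-0.6  0.8 -0.1] Tz 0.016 grip 0.2 op 0.0140 t 20.48
-68 cap 0.0867 top 0.1146 dot 8.0 80 F [-0.3  1.8  0. ] Tz -0.029 grip 0.5 op 0.0139 t 20.93
-72 cap 0.0867 top 0.1147 dot 8.5 84 F [-0.1  1.2  0.5] Tz 0.033 grip 0.5 op 0.0141 t 21.38
-76 cap 0.0868 top 0.1147 dot 11.2 83 F [0.6 0.2 0.1] Tz -0.018 grip 0.4 op 0.0141 t 21.83
-80 cap 0.0867 top 0.1147 dot 9.7 81 F [-1.   0.4  0.3] Tz 0.042 grip 0.3 op 0.0135 t 22.28
-84 cap 0.0867 top 0.1147 dot 11.4 83 F [-0.6  0.2 -0.4] Tz -0.008 grip 0.3 op 0.0140 t 22.73
-88 cap 0.0868 top 0.1148 dot 12.3 84 F [-0.4  2.9  1.9] Tz 0.102 grip 3.0 op 0.0136 t 23.18
-92 cap 0.0868 top 0.1148 dot 8.5 90 F [-0.7  4.1  1.4] Tz 0.151 grip 5.8 op 0.0146 t 23.63
```

The nut went down and met the end wall lightly (0.15 N·m, below slip), and the dot is still at about 10°. Its total descent measures 14.1 mm against the nominal 14.5, so I'll back off, release, and check height and tilt from above.

```bash
python3 - <<'E'
from h import *
turn(4); chk("relax")
gripper_to(.03); chk("open")
p=observe()["eef_pos"]
move_l([p[0],p[1],.20],feed=.1)
hold(.1); z,im=chk("up")
movep([C[0],C[1],.2],[np.pi,0,np.radians(9.7)]); hold(.2)   # same view as w2
z,im=chk("w2 view"); im,P=snap("wrist"); cv2.imwrite("pics/f.png",im[:,:,::-1]); np.savez("w3",im=im,P=P)
d=np.load("w2.npz")
for a,b,c0 in((d["im"],d["P"],.101),(im,P,.0867)):
    m=red(a)&(np.hypot(*(b[...,:2]-C).transpose(2,0,1))<.045)
    q=b[m&(abs(b[...,2]-c0)<.0025)]; q=q[np.hypot(*(q[:,:2]-C).T)<.031]
    s=np.linalg.lstsq(np.c_[q[:,:2]-C,np.ones(len(q))],q[:,2],rcond=None)[0]
    w=b[m&(b[...,2]>c0+.024)]
    print("slope deg",np.degrees(s[:2]),"z",s[2],"top",np.median(w[:,2]),"flange")
    print(wing(a,b,c0+.02))
    dd=b[red(a)&(b[...,2]<.066)&(b[...,2]>.055)&(np.hypot(*(b[...,:2]-C).transpose(2,0,1))<.045)]
    print("dot",np.median(dd,0),len(dd))
    f=(np.hypot(*(b[...,:2]-C).transpose(2,0,1))>.037)&(np.hypot(*(b[...,:2]-C).transpose(2,0,1))<.0405)
    print(np.nanmedian(b[f][:,2]))
E
```

```text
relax cap 0.0867 top 0.1146 dot 9.3 86 F [0.2 2.1 0.3] Tz -0.011 grip 0.6 op 0.0142 t 23.93
open cap 0.0866 top 0.1144 dot 11.6 79 F [-0.5 -0.1  0.3] Tz -0.011 grip 0.0 op 0.0298 t 24.28
up cap 0.0866 top 0.1144 dot 16.4 43 F [ 0.9  0.5 -0.2] Tz 0.003 grip 0.0 op 0.0301 t 25.58
w2 view cap 0.0866 top 0.1143 dot 16.2 47 F [ 0.2 -0.4  0. ] Tz 0.001 grip 0.0 op 0.0299 t 26.52
slope deg [-0.03280786  0.07456173] z 0.10103305145915689 top 0.12772787063627855 flange
(array([0.49093024, 0.08525803]), array([0.49214323, 0.0856248 , 0.12747918]), (52.85304641723633, 11.515708923339844), np.float64(9.526623753504964), array([0.12548324, 0.127693  , 0.12891525]), 950)
dot [0.52655871 0.09260859 0.06259266] 53
0.2529264945439527
slope deg [-0.0355256   0.02437439] z 0.08673562659264808 top 0.11342027869814884 flange
(array([0.4897673 , 0.08489999]), array([0.49125128, 0.08503331, 0.11301464]), (12.429060935974121, 53.37800216674805), np.float64(153.83011462196026), array([0.11016767, 0.11333793, 0.11463901]), 886)
dot [0.5245197  0.09121503 0.06263868] 72
0.25579691018553397
```

View pics/f.png

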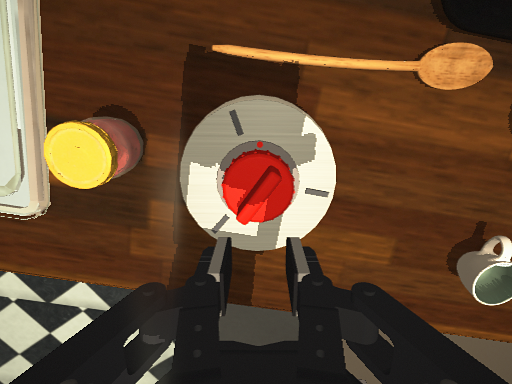

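The nut is level (under 0.1° of tilt) and released. Total descent is 14.3 mm, and it stayed flat over the last 28° of turn, so it's home. The jar and cup are where they were. The dot is at (260,144), close to its start at (258,144). I'll check that precisely against the fixed disc slots.

```bash
python3 - <<'E'
from h import *
for f in("w2","w3"):
    im=np.load(f+".npz")["im"];s=im[136:152,245:272].astype(float)
    w=np.clip(s[...,0]-s[...,1]-40,0,None);w[12:]=0;v,u=np.mgrid[136:152,245:272]
    print(f,(w*u).sum()/w.sum(),(w*v).sum()/w.sum())
a,b=[cv2.cvtColor(np.load(f+".npz")["im"],cv2.COLOR_RGB2GRAY)for f in("w2","w3")]
for y,x in((105,225),(180,300)):print(cv2.phaseCorrelate(np.float64(a[y:y+32,x:x+32]),np.float64(b[y:y+32,x:x+32])))
print(inverse_kinematics([.4898,.0857,.2],[np.pi,0,.17]) is not None)
E
```

```text
w2 257.71285563751314 143.65542676501582
w3 259.445178335535 144.09854689564068
((-0.3546510030678114, 0.33440081667298927), 1.034864711936805)
((-0.008431869927775892, 0.1027411368529485), 0.974436371322602)
True
```

```bash
python3 -c "
from plant import *
print(job_done(), observe()['time_s'])"
```

```text
the job is handed in; nothing more can be done
the job is handed in; nothing more can be done
```

The nut dropped into the thread after about 48° anticlockwise, was turned clockwise until it sat level on the flange (14.3 mm total descent against 14.5 nominal), and was released; I overran home and touched the end wall, and the spindle's dot shifted about 3° clockwise, while the jar, cup and peeler were not touched (handed in at about 26.5 s).

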